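# Trip the pawl and bring the heat lamp down

## Task

Bring the heat lamp down over the rolls: take the release rod from the sheet pan, put it under the ratchet pawl's trip lever and flick the pawl right over so that it stays thrown back, then ease the lamp down with the rod until it sits firmly on its rubber buffer and squeezes it a few millimetres, not crushing it. The lamp stand is hot, so touch it with the rod only, and never force it; lay the rod back in the sheet pan and leave the bottle, cups and tub alone.

Things in the scene. Friction and masses are not known exactly. Their poses are not given: they have to be found in the camera images.
- heat_lamp: Fixed counter-top heat lamp on an upright 30 mm square post. Origin: on the counter, on the post's axis; x away from the robot at yaw 0, z up. Base plate 20 mm thick, x -110..110, y -60..300 mm, with rolls up to 84 mm high at y 70..290. Post top 396 to 446 mm up. The post's -y face has a ratchet rack, 12 mm pitch. All sizes below are in this frame
- carriage (a joint): height of the lamp's carriage along the post, m; about 0.100 at the start. Sleeve x -22..22, y -38..22 mm, 75 mm tall; its foot is 182 to 231 mm above the counter (the post is clamped in its socket at differing heights). An arm on the +y side carries the round shade (170 mm across, centre y 170; shade and arm 102 to 220 mm above the foot). Stiff slide: stays put, and slides down at 2 to 5 N
- post_axis (a point): on the post's axis at the counter, at the heat_lamp origin. Push tab: level steel tab, 4 mm thick, on the carriage's front (robot-side) face, x -52..-22, y -10..24 mm, its top 24 mm above the carriage's foot and 31 mm below the pawl's hinge; clear above up to the hinge's height. Push down here with the shaft; 4 to 7 N slides the lamp and beds it on its buffer
- pawl (a joint): pawl angle, rad: 0 engaged, grows as the trip lever swings up and over. Bears hard on a tooth: the first 0.3 rad take 3 to 6 N under the lever's middle, then under 1 N. Balance at 1.75, beyond which it falls by itself on to a stop at 2.05 and stays. Hinge axis along x at y -25 mm, 55 mm above the carriage's foot: 237 to 286 mm above the counter, to be felt for with the rod
- lever_line (a point): at the counter, straight below the trip lever 40 mm from its hinge (x -34, y -65 mm). Lever: steel bar in front of the carriage's cheek (cheek face x -22): x -40..-28, 8 mm thick, level from the hinge to -y, with a round weight 18 mm across (x -42..-26) 58 mm from the hinge. The 9 mm rod, under it along x, lies 8.5 mm off its middle line. Thrown back it points up, leaning across the post
- buffer (a joint): squeeze of the soft rubber buffer, m: 0 free, grows by about 1.1 mm for each N with which the carriage's foot presses on it. It is a 46 x 50 x 12 mm pad on the stop collar, a 15 mm thick clamp with a thumb screw low on the post; its top is 82 to 171 mm above the counter, 60 to 100 mm below the foot at the start: to be felt for. Well bedded at 2 to 4 mm (it stays so); over 6.5 mm crushes it
- release_rod: loose steel rod with a black plastic handle, 200 mm long, 160 g. Origin: underside of the handle below the grip point (near the centre of mass); x along the rod towards its tip, z up as it lies. Handle 20 mm wide, 24 mm tall, x -80..20 mm; round shaft 9 mm thick, x 20..120 mm, its axis 12 mm above the underside. Hold it hard (about 100 N): some 6 N at the tip twists it in the grip
- rod_grip (a point): grip point of the rod: on its axis, in the handle, 20 mm behind the handle's front end
- rod_tip (a point): the rod's rounded tip, on its axis, 120 mm ahead of rod_grip
- sheet_pan: fixed aluminium sheet pan 330 (x) x 240 (y) x 25 mm, walls and floor 3 mm thick. Origin: centre of its underside. The rod starts in it, lying flat on its floor
- squeeze_bottle: loose sauce bottle, 60 mm across, 190 mm tall; origin: centre of its underside. Bystander
- paper_cups: loose stack of paper cups, 83 mm across, 128 mm tall; origin: centre of its underside. Bystander
- deli_tub: loose clear tub of ham, 130 x 100 x 65 mm; origin: centre of its underside. Bystander
There are look-alikes about, which are no part of the job. There is more than one size of the release_rod; the job needs the middle-sized.

How it is judged:
By the outcome, as a careful person would: the job done as asked, in the order asked, and still so for the second after the job is handed in, with the robot touching nothing.
It also fails if it takes over 64 s, if anything falls off the work surface, if the arm or the gripper's body presses on something with over 40 N, if the wrist force passes 120 N, or if a joint passes its speed limit or range.

## Robot

A 6-joint arm with a two-finger parallel gripper is mounted at the origin on the work surface. World frame = base frame: x ahead of the robot, y to its left, z up, the work surface at z = 0. Lengths are in m, angles in rad, forces in N, time in s.
With the tool pointing down it reaches from about 0.325 to 1 m from the base axis. Payload 5.1 kg.
Tool frame: the origin (TCP) lies at the very end of the fingers, on their centre line; the grasp point (between the pads) lies ctrl.tcp_to_grasp behind it (ctrl.tcp_to_grasp is the distance from the TCP to the grasp point, in m); z points along the fingers, y is the line along which they close (so a half turn about z gives the same grasp; the last joint's range is limited). The gripper opens to 85 mm and grips with 20 to 120 N. Pads are 22 mm wide; open, the fingers measure 114 mm over their backs; the gripper's body (76 mm by 85 mm) begins 54 mm behind the grasp point. The pads swing forward as they close: fully open they stand 13 mm farther back than shut.
Start: joints at [1.25, 0.124, 1.65, -0, 1.367, -0.083], TCP at [0.153, 0.632, 0.197] pointing down, gripper open.
Joint ranges: [-2.61, 2.61], [-1.02, 2.33], [0.03, 2.71], [-1.35, 4.49], [0.32, 2.68], [-2.91, 2.91]. Speed limits (rad/s): [2.57, 2.57, 3.14, 3.14, 3.14, 3.14].

## Interface

Orientations are given as a unit quaternion [x, y, z, w].
In Python, from plant import sensors, cams, workorder, ctrl gives the robot as it stands.
- The arm moves only by the tool apply_moves, never from a script. Its argument "moves" is a list of rows, each an object of numbers: "claw": the opening in per cent of the stroke, from 0 (shut) to 100 (fully open); "dx", "dy", "dz": the shift along the world's x, y, z in cm; "ax", "ay", "az": the turn, a rotation vector about the world's x, y, z in degrees. A call has 1 to 20 rows; each row is the pose to reach, as a shift and turn from the pose commanded when the call began; what a row does not reach only later rows make up. A row lasts 1/8 s, in which the tool goes at most 62.5 mm and 10.7 degrees, less where a joint would pass 70% of its speed; a pose out of reach is approached as far as the arm can. A call with a gripper value outside its range is refused whole. The fingers move at their own pace and stop on an object; "squeeze" is the grip in N (left out, the last holds). Time passes only in rows, so rows that repeat a pose let the fingers close. It gives the time, the measured TCP pose, the force, the opening and the grip force at its end, in the units of the state.
- sensors.observe(): the state, without advancing time (a new reading comes with each control period).
- cams.capture(name): name is "side" or "top" or "wrist"; returns the picture (420x560x3 uint8, red, green, blue); there is no depth.
- cams.camera_model(name): a dict with "mtx" (3x3 intrinsics, pixels), "extrinsics" (4x4, takes a point from camera to world coordinates). Camera axes: x right, y down, z forward; pixel columns grow to the right and rows downward; lengths in m; the calibration is good to about 2 mm. A picture is of the moment at which its call begins: read the wrist's pose just before it. camera_model takes no time and is no camera call; for the wrist camera it gives the pose at the moment of the call.
- workorder.sign_off(): hands the job in; it is judged then, once.
The state is a dict: "time": time; "joints": joint angles; "qd": joint speeds; "joint_torque": joint torques, N m; "eef_pos": TCP position; "tcp_rot": TCP orientation; "wrist_force": force on the tool from outside, world axes, zero at the start; "torque": the same for the moment, N m; "opening": finger opening in m; "grasp_force": force on a finger pad.
Only numpy, scipy, OpenCV 4.12 (cv2) and the standard library are available. Lean on these libraries where they do the work, as an engineer would, in place of code of your own. Each camera call takes 0.05 s, during which the arm holds its last target. There are 200 camera calls.

## Working session

There is one attempt and no reset: what is moved stays moved. The work goes in short steps, Python scripts to look and compute and a tool call to move; the robot and the scene stay as the last step left them, time stands still between calls to the robot, and variables do not carry over. Pictures are saved under pics/ and viewed, at most 10 in all, crops included, and the job is handed in when it is done.

Besides the shell and the picture viewer there is one more tool, called after ">>>" as name([rows], argument=value, ...), one row to a line, values as JSON. apply_moves: Moves the arm, as the interface text tells. Its arguments: {"type":"object","properties":{"moves":{"type":"array"},"squeeze":{"type":"number"}},"required":["moves"]}

```bash
mkdir -p pics; ls
python3 - <<'E'
from plant import sensors,cams,ctrl
import cv2,numpy as np
np.set_printoptions(precision=4,suppress=True)
print(sensors.observe(), ctrl.tcp_to_grasp)
for n in("top","side"):
    im=cams.capture(n);cv2.imwrite(f"pics/{n}0.png",im[:,:,::-1]);m=cams.camera_model(n);print(n,m["mtx"],m["extrinsics"])
E
```

```text
pics
{'time': 0.0, 'joints': array([ 1.2504,  0.1245,  1.6517, -0.    ,  1.3675, -0.0826]), 'qd': array([ 0.0015,  0.001 , -0.0001, -0.0011, -0.0006,  0.0013]), 'joint_torque': array([  0.0005, -42.3619, -36.5451,  -0.    ,   0.0068,  -0.    ]), 'eef_pos': array([0.1529, 0.631 , 0.1955]), 'tcp_rot': array([ 0.1186,  0.9929, -0.001 , -0.0002]), 'wrist_force': array([-0.3654, -0.6256, -0.1211]), 'torque': array([-0.0162,  0.0146,  0.0118]), 'grasp_force': 0.0, 'opening': 0.0853651779801442} 0.0187
top [[507.6531   0.     281.8928]
 [  0.     507.6531 220.7896]
 [  0.       0.       1.    ]] [[ 0.0143 -0.9958  0.0901  0.3188]
 [-0.9996 -0.0165 -0.0241 -0.1362]
 [ 0.0254 -0.0898 -0.9956  1.656 ]
 [ 0.      0.      0.      1.    ]]
side [[458.4584   0.     273.7121]
 [  0.     458.4584 206.8181]
 [  0.       0.       1.    ]] [[ 0.8702 -0.3727  0.3223  0.0248]
 [-0.4927 -0.6554  0.5725 -0.9217]
 [-0.0021 -0.657  -0.7539  1.1219]
 [ 0.      0.      0.      1.    ]]
```

View pics/top0.png

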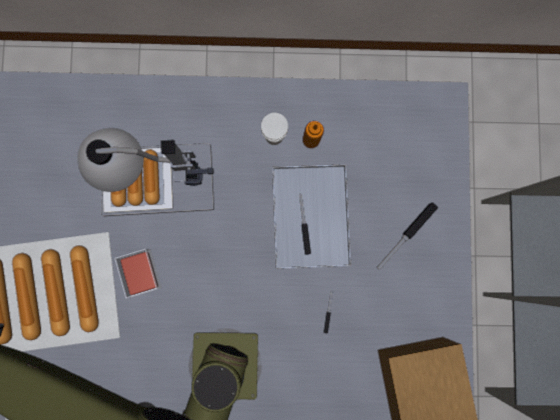

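View pics/side0.png

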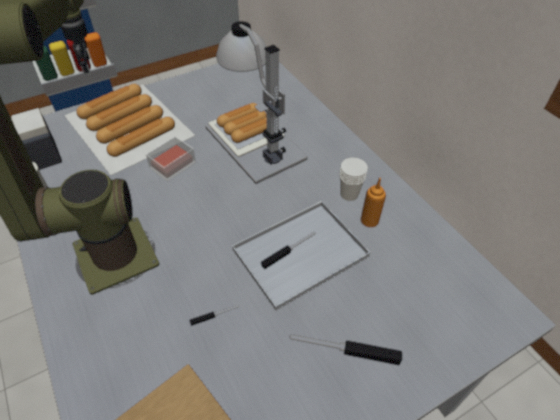

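The top view shows the lamp at upper left: base plate corners about (213,144), (213,210) and (102,214), post near (185,165). The middle rod lies in the pan with its handle end at (307,253) and tip at (302,194). The side view shows the post from (272,50) to (272,160), with the near base corners at (305,156) and (257,178).

```bash
cat > h.py <<'E'
import numpy as np,cv2
from plant import sensors,cams,ctrl
np.set_printoptions(precision=4,suppress=True)
def ray(m,uv):
    E=np.array(m["extrinsics"]);d=E[:3,:3]@np.linalg.solve(m["mtx"],[uv[0],uv[1],1.]);return E[:3,3],d/np.linalg.norm(d)
def onz(m,uv,z):
    o,d=ray(m,uv);return o+d*(z-o[2])/d[2]
def tri(rs):
    A=0;b=0
    for o,d in rs:
        P=np.eye(3)-np.outer(d,d);A=A+P;b=b+P@o
    return np.linalg.solve(A,b)
def proj(m,p):
    E=np.array(m["extrinsics"]);q=E[:3,:3].T@(np.array(p)-E[:3,3]);q=np.array(m["mtx"])@q;return q[:2]/q[2]
E
python3 - <<'E'
from h import *
t=cams.camera_model("top");s=cams.camera_model("side")
for uv in[(213,144),(214,210),(102,214)]:print("plate top",uv,onz(t,uv,.02))
for uv in[(305,156),(257,178)]:print("plate side",uv,onz(s,uv,.02))
im=cv2.imread("pics/top0.png");g=im.max(2)
sub=(g[175:262,282:340]<60).astype(np.uint8);n,l,st,c=cv2.connectedComponentsWithStats(sub)
i=1+st[1:,4].argmax();print(st[i],c[i]);p=np.argwhere(l==i)[:,::-1]+[282,175]
r=cv2.minAreaRect(p.astype(np.float32));print(r)
b=cv2.boxPoints(r);print([onz(t,q,.021) for q in b],onz(t,c[i]+[282,175],.021),onz(t,(302,194),.0105))
a=cv2.resize(im[120:230,90:225],None,fx=3.9,fy=3.9,interpolation=cv2.INTER_CUBIC)[:,:399*1]
a=cv2.resize(im[120:230,130:225],(400,463),interpolation=cv2.INTER_CUBIC)
S=cv2.imread("pics/side0.png")[35:185,225:320];b=cv2.resize(S,(380,600),interpolation=cv2.INTER_CUBIC)
o=np.zeros((600,800,3),np.uint8);o[:463,:400]=a;o[:,410:790]=b;cv2.imwrite("pics/c1.png",o)
E
```

```text
plate top (213, 144) [0.7153 0.0532 0.02  ]
plate top (214, 210) [0.4983 0.0442 0.02  ]
plate top (102, 214) [0.4793 0.4024 0.02  ]
plate side (305, 156) [0.709  0.0673 0.02  ]
plate side (257, 178) [0.5104 0.055  0.02  ]
[ 20  49   8  30 156] [23.6154 63.3462]
((305.6160583496094, 238.486328125), (29.619253158569336, 5.199435234069824), 83.2901611328125)
[array([ 0.4572, -0.2387,  0.021 ]), array([ 0.4594, -0.2554,  0.021 ]), array([ 0.3645, -0.2675,  0.021 ]), array([ 0.3623, -0.2509,  0.021 ])] [ 0.4112 -0.2532  0.021 ] [ 0.557  -0.2406  0.0105]
```

View pics/c1.png

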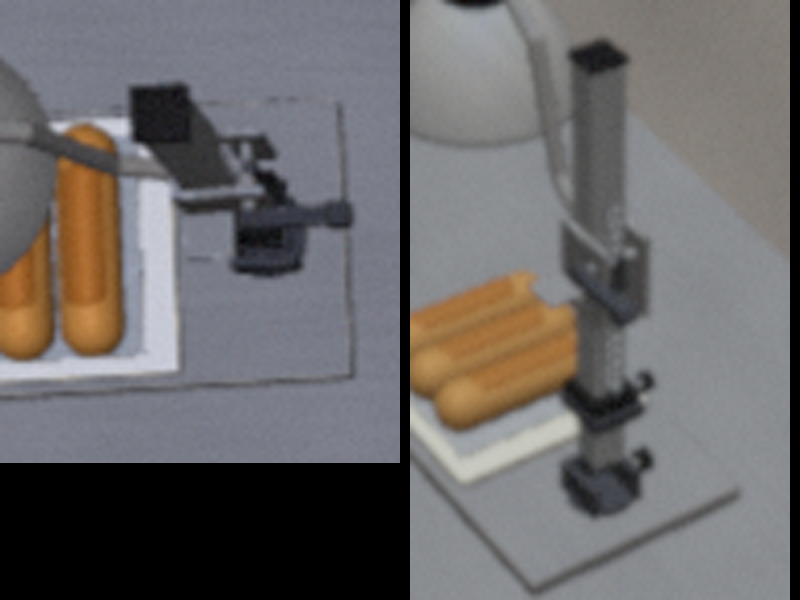

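The crop shows the black post top at top-view px (168,147) and side px (272,49). The lever's weight is at top px (211,171) and side px (280,113), and the plate yaw is about +3°. The rod's grip point comes out at about (0.440, -0.250), with rod yaw about 5.5°. Moving over it now.

>>> apply_moves([
  {"claw": 100,"dx": 5,"dy": -11,"dz": 4,"az": 7},
  {"claw": 100,"dx": 10,"dy": -22,"dz": 5,"az": 14},
  {"claw": 100,"dx": 14.7,"dy": -33,"dz": 5,"az": 19},
  {"claw": 100,"dx": 14.7,"dy": -33,"dz": 5,"az": 19},
  {"claw": 100,"dx": 14.7,"dy": -33,"dz": 5,"az": 19},
  {"claw": 100,"dx": 14.7,"dy": -33,"dz": 5,"az": 19},
  {"claw": 100,"dx": 24.7,"dy": -63,"dz": 5,"az": 19},
  {"claw": 100,"dx": 24.7,"dy": -63,"dz": 5,"az": 19},
  {"claw": 100,"dx": 24.7,"dy": -63,"dz": 5,"az": 19},
  {"claw": 100,"dx": 24.7,"dy": -63,"dz": 5,"az": 19},
  {"claw": 100,"dx": 24.7,"dy": -63,"dz": 5,"az": 19},
  {"claw": 100,"dx": 28.7,"dy": -88,"dz": -3.5,"az": 19},
  {"claw": 100,"dx": 28.7,"dy": -88,"dz": -3.5,"az": 19},
  {"claw": 100,"dx": 28.7,"dy": -88,"dz": -3.5,"az": 19},
  {"claw": 100,"dx": 28.7,"dy": -88,"dz": -3.5,"az": 19},
  {"claw": 100,"dx": 28.7,"dy": -88,"dz": -3.5,"az": 19},
  {"claw": 100,"dx": 28.7,"dy": -88,"dz": -3.5,"az": 19},
])

```text
schema error: expected keys claw, dx, dy, dz, ax, ay, az
```

Run:
```python
from h import *
o=sensors.observe();print(o["eef_pos"],o["tcp_rot"],o["joints"],o["wrist_force"])
w=cams.camera_model("wrist");im=cams.capture("wrist");cv2.imwrite("pics/w1.png",im[:,:,::-1]);print(w)
for p in[(.441,-.250,.015),(.557,-.2406,.015)]:print(proj(w,p))
t=cams.camera_model("top");s=cams.camera_model("side")
for n,a,b in[("posttop",(168,146.8),(272.5,49.3)),("weight",(210.8,170.6),(279.5,113))]:
    r=[ray(t,a),ray(s,b)];p=tri(r);print(n,p,proj(t,p)-a,proj(s,p)-b)
for uv in[(307.5,158),(256,181)]:print(onz(s,uv,.02))
```

```text
[0.153  0.6311 0.1956] [ 0.1186  0.9929 -0.0009 -0.0002] [ 1.2504  0.1245  1.6516 -0.      1.3675 -0.0826] [ 0.0881  0.2562 -0.0044]
{'mtx': array([[350.423 ,   0.    , 274.6945],
       [  0.    , 350.423 , 207.5909],
       [  0.    ,   0.    ,   1.    ]]), 'extrinsics': array([[ 0.2358,  0.9261,  0.2945,  0.0777],
       [ 0.9718, -0.2239, -0.074 ,  0.6501],
       [-0.0026,  0.3036, -0.9528,  0.3719],
       [ 0.    ,  0.    ,  0.    ,  1.    ]])}
[-262.9628  500.6337]
[-206.7102  550.1637]
posttop [0.6052 0.1135 0.4375] [ 0.0332 -0.0697] [-0.0655  0.0103]
weight [0.5782 0.0263 0.2834] [ 0.1361 -0.2842] [-0.2884  0.0427]
[0.7111 0.0542 0.02  ]
[0.5008 0.0442 0.02  ]
```

View pics/w1.png

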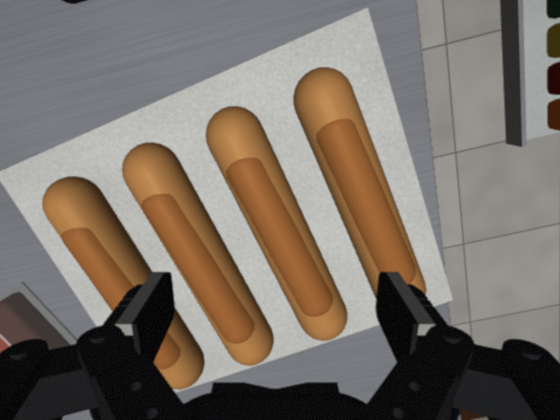

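The wrist picture still shows the tray of rolls, because the call was refused. The fingertips are at (150,290) and (400,290). Repeating the move with all keys.

>>> apply_moves([
  {"claw": 100,"dx": 5,"dy": -11,"dz": 4,"ax": 0,"ay": 0,"az": 7},
  {"claw": 100,"dx": 10,"dy": -22,"dz": 5,"ax": 0,"ay": 0,"az": 14},
  {"claw": 100,"dx": 14.7,"dy": -33,"dz": 5,"ax": 0,"ay": 0,"az": 19},
  {"claw": 100,"dx": 14.7,"dy": -33,"dz": 5,"ax": 0,"ay": 0,"az": 19},
  {"claw": 100,"dx": 14.7,"dy": -33,"dz": 5,"ax": 0,"ay": 0,"az": 19},
  {"claw": 100,"dx": 14.7,"dy": -33,"dz": 5,"ax": 0,"ay": 0,"az": 19},
  {"claw": 100,"dx": 24.7,"dy": -63,"dz": 5,"ax": 0,"ay": 0,"az": 19},
  {"claw": 100,"dx": 24.7,"dy": -63,"dz": 5,"ax": 0,"ay": 0,"az": 19},
  {"claw": 100,"dx": 24.7,"dy": -63,"dz": 5,"ax": 0,"ay": 0,"az": 19},
  {"claw": 100,"dx": 24.7,"dy": -63,"dz": 5,"ax": 0,"ay": 0,"az": 19},
  {"claw": 100,"dx": 24.7,"dy": -63,"dz": 5,"ax": 0,"ay": 0,"az": 19},
  {"claw": 100,"dx": 28.7,"dy": -88,"dz": -3.5,"ax": 0,"ay": 0,"az": 19},
  {"claw": 100,"dx": 28.7,"dy": -88,"dz": -3.5,"ax": 0,"ay": 0,"az": 19},
  {"claw": 100,"dx": 28.7,"dy": -88,"dz": -3.5,"ax": 0,"ay": 0,"az": 19},
  {"claw": 100,"dx": 28.7,"dy": -88,"dz": -3.5,"ax": 0,"ay": 0,"az": 19},
  {"claw": 100,"dx": 28.7,"dy": -88,"dz": -3.5,"ax": 0,"ay": 0,"az": 19},
  {"claw": 100,"dx": 28.7,"dy": -88,"dz": -3.5,"ax": 0,"ay": 0,"az": 19},
  {"claw": 100,"dx": 28.7,"dy": -88,"dz": -3.5,"ax": 0,"ay": 0,"az": 19},
])

```text
time: 2.4
eef_pos: [0.4404, -0.2473, 0.1624]
tcp_rot: [-0.047, 0.999, -0.0, 0.0]
wrist_force: [0.9, 0.4, -0.2]
opening: 0.0854
grasp_force: 0.0
```

Run:
```python
from h import *
o=sensors.observe();print(o["eef_pos"],o["tcp_rot"],o["joints"],o["wrist_force"])
w=cams.camera_model("wrist");im=cams.capture("wrist");cv2.imwrite("pics/w2.png",im[:,:,::-1]);np.save("w2.npy",w["extrinsics"])
for p in[(.441,-.250,.015),(.557,-.2406,.015)]:print(proj(w,p))
```

```text
[ 0.4404 -0.2473  0.1624] [-0.0474  0.9989 -0.      0.0003] [-0.6182 -0.1787  2.005   0.0004  1.3147 -2.284 ] [ 0.8533  0.3682 -0.1527]
[271.6355 182.0702]
[270.3922 290.2623]
```

View pics/w2.png

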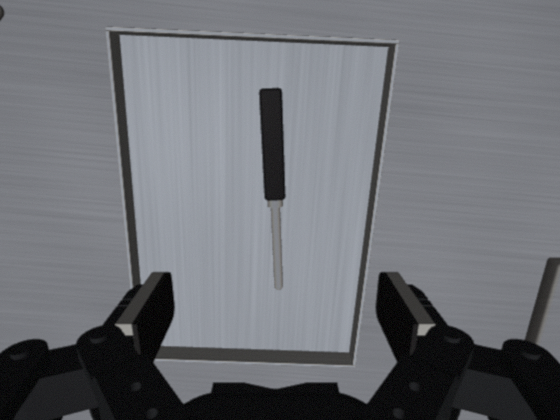

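The wrist view shows the rod in the pan: handle back end at (271,89), handle front end at (274,199), shaft tip at (279,289). The bottom of the picture is +x.

Run:
```python
from h import *
w=cams.camera_model("wrist");im=cv2.imread("pics/w2.png")
m=(im.max(2)[80:205,240:310]<60).astype(np.uint8)
p=(np.argwhere(m)[:,::-1]+[240,80]).astype(np.float32);r=cv2.minAreaRect(p);b=cv2.boxPoints(r);b=b[b[:,1].argsort()]
A=onz(w,b[:2].mean(0),.022);B=onz(w,b[2:].mean(0),.022);T=onz(w,(279,289),.015);S=onz(w,(275.5,203),.015)
print(b,A,B,S,T,np.linalg.norm(B-A),np.linalg.norm(T-B))
for q in(T-A,B-A,T-S):print(np.degrees(np.arctan2(q[1],q[0])))
```

```text
[[280.8691  87.8772]
 [259.3829  88.5593]
 [284.3944 198.924 ]
 [262.9081 199.6061]] [ 0.3576 -0.2589  0.022 ] [ 0.4559 -0.2466  0.022 ] [ 0.4616 -0.2443  0.015 ] [ 0.555  -0.2316  0.015 ] 0.09908311828545298 0.10044254728618653
7.877860709981051
7.150297168196266
7.726355702646131
```

>>> apply_moves([
  {"claw": 100,"dx": -0.4,"dy": -0.1,"dz": -5,"ax": 0,"ay": 0,"az": 2.2},
  {"claw": 100,"dx": -0.4,"dy": -0.1,"dz": -10,"ax": 0,"ay": 0,"az": 2.2},
  {"claw": 100,"dx": -0.4,"dy": -0.1,"dz": -14,"ax": 0,"ay": 0,"az": 2.2},
  {"claw": 100,"dx": -0.4,"dy": -0.1,"dz": -15.7,"ax": 0,"ay": 0,"az": 2.2},
  {"claw": 100,"dx": -0.4,"dy": -0.1,"dz": -15.7,"ax": 0,"ay": 0,"az": 2.2},
  {"claw": 20,"dx": -0.4,"dy": -0.1,"dz": -15.7,"ax": 0,"ay": 0,"az": 2.2},
  {"claw": 10,"dx": -0.4,"dy": -0.1,"dz": -15.7,"ax": 0,"ay": 0,"az": 2.2},
  {"claw": 0,"dx": -0.4,"dy": -0.1,"dz": -15.7,"ax": 0,"ay": 0,"az": 2.2},
  {"claw": 0,"dx": -0.4,"dy": -0.1,"dz": -15.7,"ax": 0,"ay": 0,"az": 2.2},
  {"claw": 0,"dx": -0.4,"dy": -0.1,"dz": -15.7,"ax": 0,"ay": 0,"az": 2.2},
  {"claw": 0,"dx": -0.4,"dy": -0.1,"dz": -15.7,"ax": 0,"ay": 0,"az": 2.2},
], squeeze=112)

```text
time: 3.82
eef_pos: [0.4361, -0.2493, 0.0048]
tcp_rot: [-0.066, 0.998, 0.0, -0.0]
wrist_force: [0.2, 0.1, -0.3]
opening: 0.0003
grasp_force: 0.0
```

Run:
```python
from h import *
o=sensors.observe();print(o["eef_pos"],o["tcp_rot"],o["opening"],o["grasp_force"],o["wrist_force"])
a=cams.capture("wrist")[:,:,::-1];b=cams.capture("top")[160:280,260:360,::-1];cv2.imwrite("pics/t3.png",b)
x=np.zeros((600,800,3),np.uint8);x[:315,:420]=cv2.resize(a,(420,315));x[:456,420:800]=cv2.resize(b,(380,456));cv2.imwrite("pics/c3.png",x)
```

```text
[ 0.4361 -0.2493  0.0048] [-0.066   0.9978  0.0001 -0.    ] 0.00026655491424420715 0.0 [ 0.2165  0.1095 -0.2862]
```

View pics/c3.png

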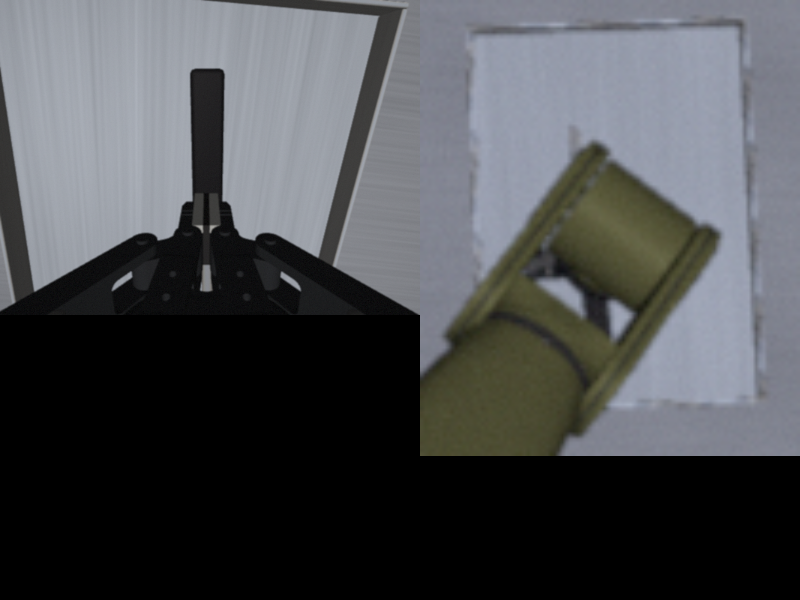

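Run:
```python
from h import *
w=cams.camera_model("wrist");E=w["extrinsics"];print(E)
for u in[(257,93),(297,93),(258,258),(290,258)]:print(u,onz(w,u,.027),onz(w,u,.05))
for z in(0.005,.0235,.06):
  for y in(-.2593,-.2393):print(z,y,proj(w,(.4361,y,z)))
print(proj(w,(.3576,-.2589,.027)),proj(w,(.4559,-.2466,.027)))
t=cams.camera_model("top");print(onz(t,(300.8,194),.0105))
```

```text
[[-0.1316  0.9445  0.3009  0.3592]
 [ 0.9913  0.1254  0.0397 -0.2593]
 [-0.0002  0.3035 -0.9528  0.181 ]
 [ 0.      0.      0.      1.    ]]
(257, 93) [ 0.359  -0.2668  0.027 ] [ 0.3591 -0.2657  0.05  ]
(297, 93) [ 0.3568 -0.2502  0.027 ] [ 0.3572 -0.2516  0.05  ]
(258, 258) [ 0.4343 -0.2575  0.027 ] [ 0.4231 -0.2577  0.05  ]
(290, 258) [ 0.4323 -0.2421  0.027 ] [ 0.4214 -0.2447  0.05  ]
0.005 -0.2593 [256.1403 242.789 ]
0.005 -0.2393 [292.4706 247.2306]
0.0235 -0.2593 [254.2431 257.7294]
0.0235 -0.2393 [294.2623 262.5528]
0.06 -0.2593 [249.083 298.365]
0.06 -0.2393 [299.1279 304.1614]
[276.1671  92.0029] [274.4449 299.2806]
[ 0.5569 -0.2367  0.0105]
```

Run:
```python
from h import *
a=cams.capture("wrist")[:,:,::-1];cv2.imwrite("pics/w4.png",cv2.resize(a[230:400,200:355],None,fx=3.5,fy=3.5,interpolation=cv2.INTER_CUBIC))
```

```text
(no output)
```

View pics/w4.png

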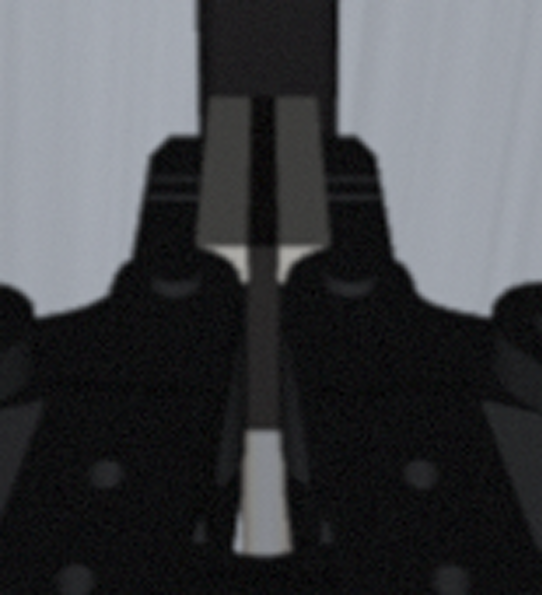

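The picture shows the shut pads (rows 257–300) drawn over the handle, with the handle and shaft visible through the gap between them. The fingers therefore closed above the handle and the rod has not moved. The real fingertips must be at least 22 mm above the reported TCP, so I'll open, go 18 mm deeper (safe on that bound) and close again.

>>> apply_moves([
  {"claw": 50,"dx": 0,"dy": 0,"dz": 0,"ax": 0,"ay": 0,"az": 0},
  {"claw": 50,"dx": 0,"dy": 0,"dz": 0,"ax": 0,"ay": 0,"az": 0},
  {"claw": 50,"dx": 0,"dy": 0,"dz": 0,"ax": 0,"ay": 0,"az": 0},
  {"claw": 50,"dx": 0,"dy": 0,"dz": -1,"ax": 0,"ay": 0,"az": 0},
  {"claw": 50,"dx": 0,"dy": 0,"dz": -1.8,"ax": 0,"ay": 0,"az": 0},
  {"claw": 50,"dx": 0,"dy": 0,"dz": -1.8,"ax": 0,"ay": 0,"az": 0},
  {"claw": 0,"dx": 0,"dy": 0,"dz": -1.8,"ax": 0,"ay": 0,"az": 0},
  {"claw": 0,"dx": 0,"dy": 0,"dz": -1.8,"ax": 0,"ay": 0,"az": 0},
  {"claw": 0,"dx": 0,"dy": 0,"dz": -1.8,"ax": 0,"ay": 0,"az": 0},
  {"claw": 0,"dx": 0,"dy": 0,"dz": -1.8,"ax": 0,"ay": 0,"az": 0},
], squeeze=30)

```text
time: 5.22
eef_pos: [0.4363, -0.2495, -0.013]
tcp_rot: [-0.066, 0.998, -0.0, 0.0]
wrist_force: [0.3, 0.0, -0.3]
opening: 0.0191
grasp_force: 31.5
```

It's now holding the handle (19 mm). I'll go deeper in small steps, watching the force, for a better bite.

>>> apply_moves([
  {"claw": 30,"dx": 0,"dy": 0,"dz": 0,"ax": 0,"ay": 0,"az": 0},
  {"claw": 30,"dx": 0,"dy": 0,"dz": 0,"ax": 0,"ay": 0,"az": 0},
  {"claw": 30,"dx": 0,"dy": 0,"dz": -0.5,"ax": 0,"ay": 0,"az": 0},
  {"claw": 30,"dx": 0,"dy": 0,"dz": -0.5,"ax": 0,"ay": 0,"az": 0},
])

```text
time: 5.72
eef_pos: [0.4357, -0.249, -0.0188]
tcp_rot: [-0.066, 0.998, 0.0, -0.0]
wrist_force: [0.0, 0.8, -0.3]
opening: 0.0256
grasp_force: 0.0
```

>>> apply_moves([
  {"claw": 30,"dx": 0,"dy": 0,"dz": -0.2,"ax": 0,"ay": 0,"az": 0},
  {"claw": 30,"dx": 0,"dy": 0,"dz": -0.2,"ax": 0,"ay": 0,"az": 0},
])

```text
time: 5.98
eef_pos: [0.436, -0.2492, -0.0204]
tcp_rot: [-0.066, 0.998, 0.0, -0.0]
wrist_force: [0.0, -0.5, 0.1]
opening: 0.0258
grasp_force: 0.0
```

>>> apply_moves([
  {"claw": 30,"dx": 0,"dy": 0,"dz": -0.2,"ax": 0,"ay": 0,"az": 0},
  {"claw": 30,"dx": 0,"dy": 0,"dz": -0.2,"ax": 0,"ay": 0,"az": 0},
])

```text
time: 6.22
eef_pos: [0.436, -0.2492, -0.0224]
tcp_rot: [-0.066, 0.998, 0.0, -0.0]
wrist_force: [-0.2, -0.1, 0.6]
opening: 0.0254
grasp_force: 0.0
```

Run:
```python
from h import *
a=cams.capture("wrist")[:,:,::-1];cv2.imwrite("pics/w5.png",a)
w=cams.camera_model("wrist")
g=a.max(2)[250:340,180:380]
for r in range(240,330,8):print(r,''.join('#' if v<45 else '+' if v<110 else '.' for v in a.max(2)[r,180:380:2]))
```

```text
240 ....................................########################........................................
248 ....................................########################........................................
256 ....................................#######################+........................................
264 .........................++++++##+..#######################+..+##++++++.............................
272 ..................#####+++++++###+..#######################+..+###++++++#####+......................
280 ...............+######+++++++####+..#######################+..#####++++++#######....................
288 ..............#######+++++++#####+..+######################+..######++++++#######+..................
296 ............+#######+++++++######+..+######################+..######++++++++#######.................
304 ..........+############+...+#####...+######################...+#####+...+############+..............
312 ......+########+################+...+######################....################+#+#######...........
320 ################################.....######################....+###+############################+++.
328 ###############################+......####################......####################################
```

>>> apply_moves([
  {"claw": 30,"dx": 0,"dy": 0,"dz": -0.2,"ax": 0,"ay": 0,"az": 0},
  {"claw": 30,"dx": 0,"dy": 0,"dz": -0.2,"ax": 0,"ay": 0,"az": 0},
])

```text
time: 6.52
eef_pos: [0.436, -0.2492, -0.0244]
tcp_rot: [-0.066, 0.998, 0.0, -0.0]
wrist_force: [0.1, -0.9, -0.6]
opening: 0.0257
grasp_force: 0.0
```

>>> apply_moves([
  {"claw": 30,"dx": 0,"dy": 0,"dz": -0.15,"ax": 0,"ay": 0,"az": 0},
  {"claw": 30,"dx": 0,"dy": 0,"dz": -0.15,"ax": 0,"ay": 0,"az": 0},
])

```text
time: 6.78
eef_pos: [0.436, -0.2492, -0.0258]
tcp_rot: [-0.066, 0.998, 0.0, -0.0]
wrist_force: [0.7, -0.9, -0.5]
opening: 0.0256
grasp_force: 0.0
```

>>> apply_moves([
  {"claw": 30,"dx": 0,"dy": 0,"dz": -0.15,"ax": 0,"ay": 0,"az": 0},
  {"claw": 30,"dx": 0,"dy": 0,"dz": -0.15,"ax": 0,"ay": 0,"az": 0},
])

```text
time: 7.02
eef_pos: [0.436, -0.2492, -0.0273]
tcp_rot: [-0.066, 0.998, 0.0, -0.0]
wrist_force: [-0.3, 0.2, 0.1]
opening: 0.0257
grasp_force: 0.0
```

>>> apply_moves([
  {"claw": 30,"dx": 0,"dy": 0,"dz": -0.15,"ax": 0,"ay": 0,"az": 0},
  {"claw": 30,"dx": 0,"dy": 0,"dz": -0.15,"ax": 0,"ay": 0,"az": 0},
])

```text
time: 7.28
eef_pos: [0.436, -0.2492, -0.0288]
tcp_rot: [-0.066, 0.998, 0.0, -0.0]
wrist_force: [0.2, -0.2, -0.1]
opening: 0.0258
grasp_force: 0.0
```

>>> apply_moves([
  {"claw": 30,"dx": 0,"dy": 0,"dz": -0.15,"ax": 0,"ay": 0,"az": 0},
  {"claw": 30,"dx": 0,"dy": 0,"dz": -0.15,"ax": 0,"ay": 0,"az": 0},
])

```text
time: 7.52
eef_pos: [0.436, -0.2492, -0.0304]
tcp_rot: [-0.066, 0.998, 0.0, -0.0]
wrist_force: [0.4, 0.7, -0.7]
opening: 0.0257
grasp_force: 0.0
```

>>> apply_moves([
  {"claw": 0,"dx": 0,"dy": 0,"dz": 0.1,"ax": 0,"ay": 0,"az": 0},
  {"claw": 0,"dx": 0,"dy": 0,"dz": 0.1,"ax": 0,"ay": 0,"az": 0},
  {"claw": 0,"dx": 0,"dy": 0,"dz": 0.1,"ax": 0,"ay": 0,"az": 0},
  {"claw": 0,"dx": 0,"dy": 0,"dz": 0.1,"ax": 0,"ay": 0,"az": 0},
], squeeze=112)

```text
time: 8.02
eef_pos: [0.436, -0.2492, -0.0293]
tcp_rot: [-0.066, 0.998, 0.0, -0.0]
wrist_force: [-0.9, -0.0, -2.5]
opening: 0.0179
grasp_force: 109.6
```

>>> apply_moves([
  {"claw": 0,"dx": 0,"dy": 0,"dz": 2,"ax": 0,"ay": 0,"az": 0},
  {"claw": 0,"dx": 0,"dy": 0,"dz": 6,"ax": 0,"ay": 0,"az": 0},
  {"claw": 0,"dx": 0,"dy": 0,"dz": 11,"ax": 0,"ay": 0,"az": 0},
  {"claw": 0,"dx": -2,"dy": 5,"dz": 16,"ax": 0,"ay": 0,"az": -4.6},
  {"claw": 0,"dx": -7.6,"dy": 28.5,"dz": 22.3,"ax": 0,"ay": 0,"az": -4.6},
  {"claw": 0,"dx": -7.6,"dy": 28.5,"dz": 22.3,"ax": 0,"ay": 0,"az": -4.6},
  {"claw": 0,"dx": -7.6,"dy": 28.5,"dz": 22.3,"ax": 0,"ay": 0,"az": -4.6},
  {"claw": 0,"dx": -7.6,"dy": 28.5,"dz": 22.3,"ax": 0,"ay": 0,"az": -4.6},
  {"claw": 0,"dx": -7.6,"dy": 28.5,"dz": 22.3,"ax": 0,"ay": 0,"az": -4.6},
  {"claw": 0,"dx": -7.6,"dy": 28.5,"dz": 22.3,"ax": 0,"ay": 0,"az": -4.6},
  {"claw": 0,"dx": -7.6,"dy": 28.5,"dz": 22.3,"ax": 0,"ay": 0,"az": -4.6},
])

```text
time: 9.4
eef_pos: [0.36, 0.0347, 0.193]
tcp_rot: [-0.025, 1.0, -0.0, -0.001]
wrist_force: [-0.0, 0.0, -2.2]
opening: 0.0177
grasp_force: 110.4
```

Run:
```python
from h import *
F=[]
for i,n in enumerate(("wrist","top","side","side")):
    im=cams.capture(n)[:,:,::-1];cv2.imwrite(f"pics/L{n}.png",im);o=sensors.observe();F.append(o["wrist_force"])
print(o["eef_pos"],o["tcp_rot"],o["joints"],np.mean(F,0),o["opening"],o["grasp_force"])
w=cams.camera_model("wrist");np.save("wL.npy",w["extrinsics"])
L=cv2.imread("pics/Lwrist.png");T=cv2.imread("pics/Ltop.png")[110:230,130:240];S=cv2.imread("pics/Lside.png")[70:185,200:320]
x=np.zeros((600,800,3),np.uint8);x[:300,:400]=cv2.resize(L,(400,300));x[300:600,:275]=cv2.resize(T,(275,300),interpolation=2);x[:383,400:800]=cv2.resize(S,(400,383),interpolation=2);cv2.imwrite("pics/cL.png",x)
```

```text
[0.3601 0.0347 0.1932] [-0.0248  0.9997 -0.     -0.0007] [-0.0525 -0.5814  2.2434 -0.0002  1.481  -1.6728] [-0.0513 -0.285  -1.4986] 0.017645445342720917 110.42926669120789
```

View pics/cL.png

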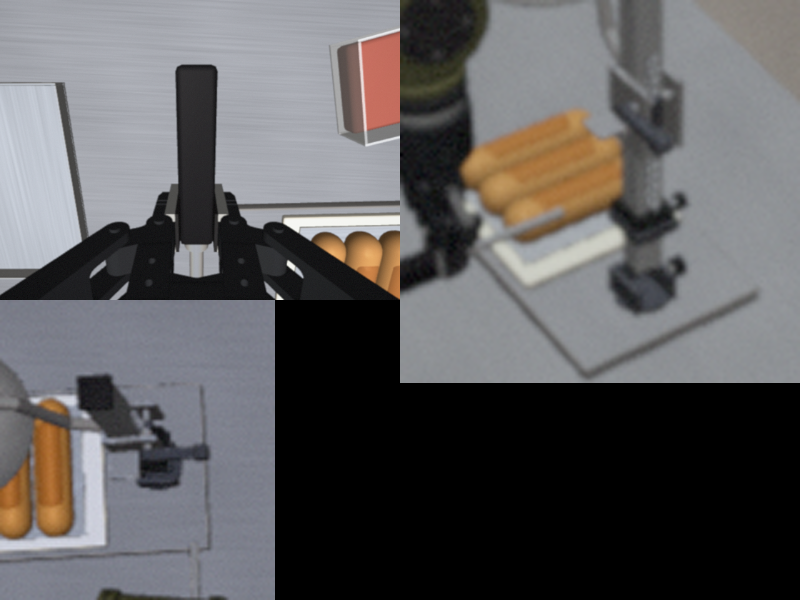

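The rod is held level and firmly. Its tip is at about top px (207,208) and side px (249,134). The lever bar in the side view runs from about (264,100) to its weight at (279,114), and the collar and buffer are lower, near side px (274,133).

Run:
```python
from h import *
t=cams.camera_model("top");s=cams.camera_model("side")
p=tri([ray(t,(207.2,208.4)),ray(s,(248.9,133.6))]);print("tip",p,proj(t,p),proj(s,p))
c,q=np.cos(np.radians(3)),np.sin(np.radians(3))
def L(x,y,z):return np.array([.606+c*x-q*y,.1115+q*x+c*y,z])
for h in(.265,.275,.285):print(h,"hinge s",proj(s,L(-.040,-.025,h)),"wt end s",proj(s,L(-.034,-.092,h)),"wt t",proj(t,L(-.034,-.083,h+.009)),"hinge t",proj(t,L(-.034,-.025,h)),"foot s",proj(s,L(-.022,-.038,h-.055)),proj(s,L(-.022,.022,h-.055)))
for z in(.10,.12,.14,.16):print(z,"buf front edge",proj(s,L(-.023,-.025,z)),proj(s,L(-.023,.025,z)))
im=cv2.imread("pics/Lside.png")
print(''); 
for r in range(92,160,2):print(r,' '.join('%3d'%v for v in im.mean(2)[r,258:292:2]))
```

```text
tip [0.4801 0.0389 0.2366] [207.4096 207.9281] [248.417 133.659]
0.265 hinge s [266.5531 108.7805] wt end s [280.1977 119.7573] wt t [211.1306 171.6223] hinge t [190.4447 172.9185] foot s [273.8617 123.3716] [263.8037 113.3846]
0.275 hinge s [266.5073 106.0806] wt end s [280.2267 117.0487] wt t [210.7152 170.94  ] hinge t [189.8837 172.2491] foot s [273.8557 120.8253] [263.746  110.8448]
0.285 hinge s [266.461  103.3513] wt end s [280.256  114.3097] wt t [210.2939 170.2478] hinge t [189.3146 171.57  ] foot s [273.8497 118.252 ] [263.6878 108.2787]
0.1 buf front edge [271.5714 147.6146] [263.6847 139.3105]
0.12 buf front edge [271.5373 143.0408] [263.574  134.7378]
0.14 buf front edge [271.5025 138.3748] [263.461  130.0746]
0.16 buf front edge [271.467  133.6139] [263.3459 125.3183]

92 145 145 120  87 133 112  89  95 100 113  95 113 139 143 146 145 146
94 145 146 119  72  84 123 117 100 104 123  88  71 101 123 145 145 148
96 145 149 121  71  69  76 116 124 109 114 100  87  77  98 145 146 148
98 145 144 119  71  72  69  74 111 112 109 109 124  85  99 143 143 145
100 146 145 123  72  6
[... 1437 characters left out ...]
 163  57  48  57  57  45  62 116 139 142 145 145 141
142 199 201 201 198 170  79  50  49  56  75 109 145 145 143 144 144 146
144 201 198 187 160 125  80  77  85  91  94 120 144 144 145 145 145 146
146 177 147 133 138 132  84  83  95  94  95 114 139 122 126 143 146 147
148 133 136 144 132 111  74  85  99  94  95 108 102  51  64 136 142 145
150 146 145 121  85  60  47  75  93  77  72  69  93  73  33 126 146 147
152 145 146 113  60  67  46  53  71  51  42  42  65  64  91 137 147 147
154 147 149 111  44  57  70  67  73  73  57  35  39  86 142 145 145 147
156 146 143 115  49  33  55  80  76  75  72  58  43  87 144 147 145 146
158 147 145 141  95  40  35  50  63  76  77  74  58  88 143 145 145 146
```

>>> apply_moves([
  {"claw": 0,"dx": 5,"dy": 0.8,"dz": 0,"ax": 0,"ay": 0,"az": 0},
  {"claw": 0,"dx": 9,"dy": 0.8,"dz": 0,"ax": 0,"ay": 0,"az": 0},
  {"claw": 0,"dx": 10.2,"dy": 0.8,"dz": 1,"ax": 0,"ay": 0,"az": 0},
  {"claw": 0,"dx": 10.2,"dy": 0.8,"dz": 2.3,"ax": 0,"ay": 0,"az": 0},
  {"claw": 0,"dx": 10.2,"dy": 0.8,"dz": 2.3,"ax": 0,"ay": 0,"az": 0},
  {"claw": 0,"dx": 10.2,"dy": 0.8,"dz": 2.3,"ax": 0,"ay": 0,"az": 0},
], squeeze=120)

```text
time: 10.35
eef_pos: [0.4615, 0.0436, 0.2171]
tcp_rot: [-0.026, 1.0, -0.0, 0.0]
wrist_force: [-0.6, 0.1, -2.3]
opening: 0.0176
grasp_force: 118.5
```

```bash
cat > f.py <<'E'
from h import *
import sys
F=[];Q=[]
for i in range(int(sys.argv[1])):
    im=cams.capture("side");o=sensors.observe();F.append(o["wrist_force"]);Q.append(o["torque"])
print(o["time"],o["eef_pos"],np.mean(F,0),np.mean(Q,0),o["opening"])
E
python3 f.py 4
python3 - <<'E'
from h import *
T=cams.capture("top")[:,:,::-1][110:230,130:240];S=cams.capture("side")[:,:,::-1][70:185,200:320]
x=np.zeros((600,800,3),np.uint8);x[:436,:400]=cv2.resize(T,(400,436),interpolation=2);x[:383,400:800]=cv2.resize(S,(400,383),interpolation=2);cv2.imwrite("pics/cM.png",x)
E
```

```text
10.55 [0.4616 0.0437 0.2166] [ 0.1343  0.1195 -1.7215] [-0.0035  0.018  -0.0174] 0.017795880657807454
```

View pics/cM.png

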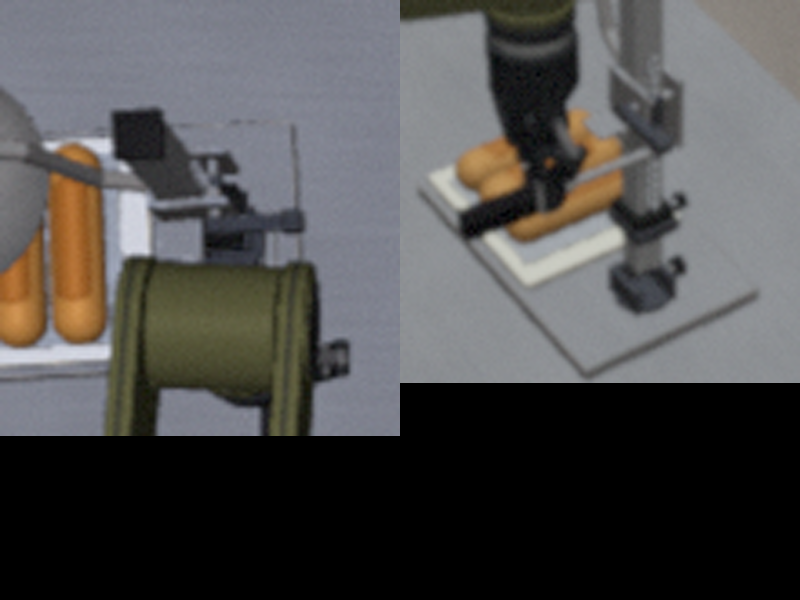

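The side view shows the rod running to the underside of the lever, with its tip at crop (655,148) and nothing touching yet. Feeling upwards.

>>> apply_moves([
  {"claw": 0,"dx": 0,"dy": 0,"dz": 0.4,"ax": 0,"ay": 0,"az": 0},
  {"claw": 0,"dx": 0,"dy": 0,"dz": 0.7,"ax": 0,"ay": 0,"az": 0},
  {"claw": 0,"dx": 0,"dy": 0,"dz": 0.7,"ax": 0,"ay": 0,"az": 0},
])

```text
time: 11.02
eef_pos: [0.4624, 0.0437, 0.2244]
tcp_rot: [-0.026, 1.0, -0.0, 0.0]
wrist_force: [-0.6, 0.1, -0.5]
opening: 0.0176
grasp_force: 118.5
```

```bash
python3 f.py 3
```

```text
11.175 [0.4621 0.0437 0.2238] [-0.0233  0.0995 -1.4717] [-0.0007 -0.0059 -0.0072] 0.01775040742664113
```

>>> apply_moves([
  {"claw": 0,"dx": 0,"dy": 0,"dz": 0.4,"ax": 0,"ay": 0,"az": 0},
  {"claw": 0,"dx": 0,"dy": 0,"dz": 0.4,"ax": 0,"ay": 0,"az": 0},
])

```text
time: 11.42
eef_pos: [0.4624, 0.0437, 0.2283]
tcp_rot: [-0.026, 1.0, -0.0, 0.0]
wrist_force: [0.9, 0.2, -0.8]
opening: 0.0176
grasp_force: 118.7
```

```bash
python3 f.py 3
```

```text
11.575 [0.4621 0.0437 0.2278] [ 0.053  -0.6327 -2.0171] [ 0.0136 -0.0145  0.0269] 0.017596323650760477
```

>>> apply_moves([
  {"claw": 0,"dx": 0,"dy": 0,"dz": 0.3,"ax": 0,"ay": 0,"az": 0},
  {"claw": 0,"dx": 0,"dy": 0,"dz": 0.3,"ax": 0,"ay": 0,"az": 0},
])

```text
time: 11.82
eef_pos: [0.4617, 0.0437, 0.2303]
tcp_rot: [-0.026, 1.0, -0.0, -0.001]
wrist_force: [0.4, 0.1, -3.0]
opening: 0.0177
grasp_force: 118.4
```

```bash
python3 f.py 2
```

```text
11.925 [0.4617 0.0437 0.2303] [-0.3659  0.4691 -3.0535] [-0.0146  0.2944 -0.0367] 0.017466790015100278
```

>>> apply_moves([
  {"claw": 0,"dx": 0,"dy": 0,"dz": 0.3,"ax": 0,"ay": 0,"az": 0},
  {"claw": 0,"dx": 0,"dy": 0,"dz": 0.3,"ax": 0,"ay": 0,"az": 0},
])

```text
time: 12.18
eef_pos: [0.4616, 0.0437, 0.2329]
tcp_rot: [-0.026, 1.0, -0.0, -0.001]
wrist_force: [1.6, 0.6, -6.9]
opening: 0.0175
grasp_force: 118.0
```

```bash
python3 f.py 2
```

```text
12.275 [0.4616 0.0437 0.233 ] [ 1.0085  0.4074 -7.0408] [-0.0719  0.4979 -0.0172] 0.017661183504793742
```

Contact: the hinge is at about z 0.282, as the cameras said. Lifting through the stiff first part.

>>> apply_moves([
  {"claw": 0,"dx": 0,"dy": -0.03,"dz": 0.25,"ax": 0,"ay": 0,"az": 0},
  {"claw": 0,"dx": 0,"dy": -0.06,"dz": 0.5,"ax": 0,"ay": 0,"az": 0},
  {"claw": 0,"dx": 0,"dy": -0.08,"dz": 0.8,"ax": 0,"ay": 0,"az": 0},
  {"claw": 0,"dx": 0,"dy": -0.06,"dz": 1.1,"ax": 0,"ay": 0,"az": 0},
  {"claw": 0,"dx": 0,"dy": -0.06,"dz": 1.1,"ax": 0,"ay": 0,"az": 0},
])

```text
time: 12.9
eef_pos: [0.4627, 0.0431, 0.246]
tcp_rot: [-0.026, 1.0, -0.0, 0.001]
wrist_force: [0.1, -0.5, -2.1]
opening: 0.0175
grasp_force: 118.6
```

```bash
python3 f.py 2
```

```text
13.0 [0.4623 0.0431 0.2452] [ 0.3822 -0.4913 -2.4446] [-0.0278  0.0371 -0.026 ] 0.01753302580627336
```

>>> apply_moves([
  {"claw": 0,"dx": -0.01,"dy": 0.23,"dz": 0.71,"ax": 0,"ay": 0,"az": 0},
  {"claw": 0,"dx": -0.02,"dy": 0.47,"dz": 1.22,"ax": 0,"ay": 0,"az": 0},
  {"claw": 0,"dx": -0.04,"dy": 0.79,"dz": 1.69,"ax": 0,"ay": 0,"az": 0},
  {"claw": 0,"dx": -0.06,"dy": 1.18,"dz": 2.11,"ax": 0,"ay": 0,"az": 0},
  {"claw": 0,"dx": -0.08,"dy": 1.63,"dz": 2.46,"ax": 0,"ay": 0,"az": 0},
  {"claw": 0,"dx": -0.11,"dy": 2.12,"dz": 2.74,"ax": 0,"ay": 0,"az": 0},
  {"claw": 0,"dx": -0.14,"dy": 2.65,"dz": 2.95,"ax": 0,"ay": 0,"az": 0},
  {"claw": 0,"dx": -0.16,"dy": 3.09,"dz": 3.06,"ax": 0,"ay": 0,"az": 0},
  {"claw": 0,"dx": -0.18,"dy": 3.58,"dz": 3.11,"ax": 0,"ay": 0,"az": 0},
  {"claw": 0,"dx": -0.21,"dy": 4.15,"dz": 3.1,"ax": 0,"ay": 0,"az": 0},
  {"claw": 0,"dx": -0.21,"dy": 4.15,"dz": 3.1,"ax": 0,"ay": 0,"az": 0},
  {"claw": 0,"dx": -0.21,"dy": 4.15,"dz": 3.1,"ax": 0,"ay": 0,"az": 0},
])

```text
time: 14.5
eef_pos: [0.46, 0.0846, 0.2757]
tcp_rot: [-0.026, 1.0, -0.0, -0.0]
wrist_force: [-0.4, -0.1, -0.8]
opening: 0.0175
grasp_force: 118.7
```

```bash
python3 f.py 3
```

```text
14.65 [0.46   0.0845 0.2758] [-0.0487 -0.4673 -1.8068] [-0.0114 -0.0058  0.0008] 0.018025890068698085
```

>>> apply_moves([
  {"claw": 0,"dx": 0,"dy": -1,"dz": 0,"ax": 0,"ay": 0,"az": 0},
  {"claw": 0,"dx": -3,"dy": -1.5,"dz": 0,"ax": 0,"ay": 0,"az": 0},
  {"claw": 0,"dx": -8,"dy": -2,"dz": 0,"ax": 0,"ay": 0,"az": 0},
  {"claw": 0,"dx": -10,"dy": -5,"dz": -4,"ax": 0,"ay": 0,"az": 0},
  {"claw": 0,"dx": -10,"dy": -5,"dz": -8.25,"ax": 0,"ay": 0,"az": 0},
  {"claw": 0,"dx": -10,"dy": -5,"dz": -8.25,"ax": 0,"ay": 0,"az": 0},
  {"claw": 0,"dx": -10,"dy": -5,"dz": -8.25,"ax": 0,"ay": 0,"az": 0},
])

```text
time: 15.52
eef_pos: [0.3609, 0.0344, 0.1951]
tcp_rot: [-0.026, 1.0, -0.0, 0.001]
wrist_force: [0.8, -0.4, -0.9]
opening: 0.0173
grasp_force: 118.7
```

```bash
python3 f.py 1
python3 - <<'E'
from h import *
for n in("top","side"):cv2.imwrite(f"pics/N{n}.png",cams.capture(n)[:,:,::-1])
Lt,Ls,Nt,Ns=[cv2.imread(f"pics/{a}{b}.png") for a in"LN" for b in("top","side")]
x=np.zeros((600,800,3),np.uint8)
for i,(a,b) in enumerate(((Lt,Ls),(Nt,Ns))):
    x[i*300:i*300+300,:400]=cv2.resize(a[140:215,140:240],(400,300),interpolation=2)
    x[i*300:i*300+300,400:]=cv2.resize(b[70:145,215:315],(400,300),interpolation=2)
cv2.imwrite("pics/cN.png",x)
E
```

```text
15.575 [0.3614 0.0345 0.1957] [-0.7217  0.1893 -1.3817] [ 0.0119 -0.0056  0.0018] 0.017197285893154987
```

View pics/cN.png

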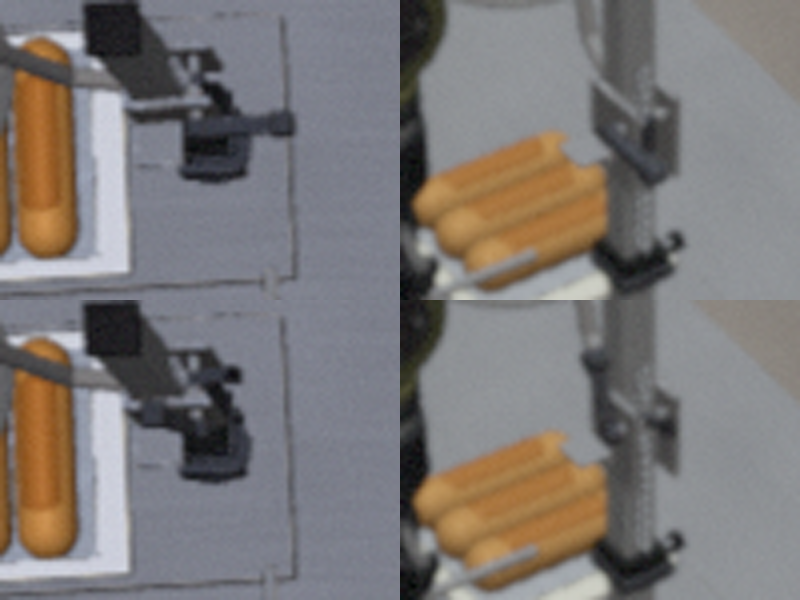

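The lower pictures show the pawl thrown back: its weight is now up at side crop (595,358), and the lever is gone from (655,170). The rod tip is unchanged in the grip. Next, over the push tab.

>>> apply_moves([
  {"claw": 0,"dx": 0,"dy": 4,"dz": 1.5,"ax": 0,"ay": 0,"az": 0},
  {"claw": 0,"dx": 0,"dy": 7.9,"dz": 2.9,"ax": 0,"ay": 0,"az": 0},
  {"claw": 0,"dx": 0,"dy": 7.9,"dz": 2.9,"ax": 0,"ay": 0,"az": 0},
  {"claw": 0,"dx": 4,"dy": 7.9,"dz": 2.9,"ax": 0,"ay": 0,"az": 0},
  {"claw": 0,"dx": 7.5,"dy": 7.9,"dz": 2.9,"ax": 0,"ay": 0,"az": 0},
  {"claw": 0,"dx": 9.5,"dy": 7.9,"dz": 2.9,"ax": 0,"ay": 0,"az": 0},
  {"claw": 0,"dx": 9.5,"dy": 7.9,"dz": 2.9,"ax": 0,"ay": 0,"az": 0},
  {"claw": 0,"dx": 9.5,"dy": 7.9,"dz": 2.9,"ax": 0,"ay": 0,"az": 0},
])

```text
time: 16.68
eef_pos: [0.4546, 0.1131, 0.2223]
tcp_rot: [-0.026, 1.0, -0.0, -0.0]
wrist_force: [-0.5, 0.2, -1.7]
opening: 0.0173
grasp_force: 118.9
```

```bash
python3 f.py 3
```

```text
16.825 [0.4545 0.1135 0.2225] [-0.2898 -0.0127 -1.4225] [ 0.0116 -0.0079  0.0029] 0.017917952115154803
```

>>> apply_moves([
  {"claw": 0,"dx": 0,"dy": 0,"dz": -0.4,"ax": 0,"ay": 0,"az": 0},
  {"claw": 0,"dx": 0,"dy": 0,"dz": -0.8,"ax": 0,"ay": 0,"az": 0},
  {"claw": 0,"dx": 0,"dy": 0,"dz": -0.8,"ax": 0,"ay": 0,"az": 0},
])

```text
time: 17.2
eef_pos: [0.4546, 0.1136, 0.2136]
tcp_rot: [-0.026, 1.0, -0.0, -0.001]
wrist_force: [-0.7, -0.1, -1.2]
opening: 0.0176
grasp_force: 118.9
```

```bash
python3 f.py 3
```

```text
17.35 [0.455  0.1136 0.2143] [ 0.2673 -0.1961 -1.6182] [-0.0028  0.0286  0.0029] 0.017362349932215606
```

>>> apply_moves([
  {"claw": 0,"dx": 0.2,"dy": 0,"dz": -0.2,"ax": 0,"ay": 0,"az": 0},
  {"claw": 0,"dx": 0.2,"dy": 0,"dz": -0.4,"ax": 0,"ay": 0,"az": 0},
  {"claw": 0,"dx": 0.2,"dy": 0,"dz": -0.4,"ax": 0,"ay": 0,"az": 0},
])

```text
time: 17.73
eef_pos: [0.4571, 0.1136, 0.2102]
tcp_rot: [-0.026, 1.0, 0.0, -0.0]
wrist_force: [-0.4, -0.4, -1.5]
opening: 0.0176
grasp_force: 118.8
```

```bash
python3 f.py 2
```

```text
17.825 [0.457  0.1136 0.2102] [-0.2314 -0.05   -1.3165] [0.0086 0.0216 0.0535] 0.017647134905532734
```

>>> apply_moves([
  {"claw": 0,"dx": 0,"dy": 0,"dz": -0.2,"ax": 0,"ay": 0,"az": 0},
  {"claw": 0,"dx": 0,"dy": 0,"dz": -0.4,"ax": 0,"ay": 0,"az": 0},
  {"claw": 0,"dx": 0,"dy": 0,"dz": -0.6,"ax": 0,"ay": 0,"az": 0},
  {"claw": 0,"dx": 0,"dy": 0,"dz": -0.8,"ax": 0,"ay": 0,"az": 0},
  {"claw": 0,"dx": 0,"dy": 0,"dz": -1.0,"ax": 0,"ay": 0,"az": 0},
])

```text
time: 18.45
eef_pos: [0.457, 0.1136, 0.2002]
tcp_rot: [-0.026, 1.0, -0.0, 0.0]
wrist_force: [-0.6, -0.6, -0.8]
opening: 0.0175
grasp_force: 119.0
```

```bash
python3 f.py 3
```

```text
18.6 [0.4568 0.1136 0.1999] [ 0.0582  0.1784 -0.6075] [-0.0165 -0.0755 -0.0729] 0.017521959370832393
```

>>> apply_moves([
  {"claw": 0,"dx": 0,"dy": 0,"dz": -0.15,"ax": 0,"ay": 0,"az": 0},
  {"claw": 0,"dx": 0,"dy": 0,"dz": -0.3,"ax": 0,"ay": 0,"az": 0},
  {"claw": 0,"dx": 0,"dy": 0,"dz": -0.3,"ax": 0,"ay": 0,"az": 0},
])

```text
time: 18.98
eef_pos: [0.4569, 0.1136, 0.1971]
tcp_rot: [-0.026, 1.0, -0.0, -0.0]
wrist_force: [-0.4, -0.1, -0.2]
opening: 0.0175
grasp_force: 118.9
```

```bash
python3 f.py 3
python3 - <<'E'
from h import *
a=cams.capture("side")[:,:,::-1];cv2.imwrite("pics/Pside.png",a);cv2.imwrite("pics/Ptop.png",cams.capture("top")[:,:,::-1])
b=cv2.imread("pics/Nside.png")
for n,i in(("N",b),("P",a)):
    print(n,list(range(256,290,2)))
    for r in range(80,126,2):print(r,' '.join('%3d'%v for v in i.mean(2)[r,256:290:2]))
E
```

```text
19.125 [0.4569 0.1136 0.1971] [-0.245   0.1074 -1.288 ] [-0.0007 -0.0786 -0.0556] 0.01783806254535818
N [256, 258, 260, 262, 264, 266, 268, 270, 272, 274, 276, 278, 280, 282, 284, 286, 288]
80 146 144 124 129 133  90  81  90  95  94  97 116 144 148 147 146 145
82 146 145 123  94  92  80  82  88 100  97  94 113 145 148 146 146 148
84 146 143  85  63  69  69  78  90  98  96  96 112 146 144 146 148 145
86 146 145 108  45  49  54  78  89  97  96 112 119 144 147 145 146 146
88 147 147 137  74  54  64  82  88  94 109 117 118 143 144 146 146 145
90 144 148 144 109  55  67  82  87  94 105 116 119 146 145 147 147 146
92 145 144 143 115  60  68  98  90  96  97 114  97 110 136 146 145 146
94 145 146 147 118  55  62 114 117 102 104 123  91  72  95 120 144 147
96 144 144 147 118  56  59  71 112 123 107 108  94  90  78  96 144 144
98 146 146 145 118  61  60  63  75 104 103  86  89 111  78 103 141 144
100 146 147 144 123  65  51  62  86  72  92  72  54  52  45  94 143 146
102 145 146 145 127  65  50  78 104  78  92  95  70  38  38  90 143 143
104 138 145 147 144 102  48  59  63  74  99 118  86  59 
[... 1769 characters left out ...]
  74  57  67  92  78  84 109  83  39  38  95 138 140
108 133 131 142 138 108  53  54  58  68  83 108  86  59  57  99 139 139
110 142 136 125 118 127 107  74  62  69  87 119  89  69  68  98 140 143
112 111 119 136 145 139 125 100  67  67  88 111  87  69  72 107 139 141
114 109 119 138 131 109  84  71  69  68  85 112 105  85  73 102 141 144
116 115 122 121 116 107  86  71  63  70  87 120 121 131  99 107 141 142
118 121 116 107 105 112 105  74  70  68  86 114 119 141 138 135 145 142
120 109 105 112 111 113 102  80  77  76  93 111 121 142 144 144 145 141
122 109 114 114 114 112  96  77  77  89  95 122 122 143 142 141 141 141
124 117 113 110 110 117 103  81  80  90 107 113 118 143 142 144 142 141
```

The carriage is moving with the rod: the side image has shifted 4 rows, about 15 mm. Tab contact came at eef z about 0.2115, as predicted, and the buffer is estimated at eef z about 0.124. Easing down to 0.140.

>>> apply_moves([
  {"claw": 0,"dx": 0,"dy": 0,"dz": -0.4,"ax": 0,"ay": 0,"az": 0},
  {"claw": 0,"dx": 0,"dy": 0,"dz": -0.8,"ax": 0,"ay": 0,"az": 0},
  {"claw": 0,"dx": 0,"dy": 0,"dz": -1.2,"ax": 0,"ay": 0,"az": 0},
  {"claw": 0,"dx": 0,"dy": 0,"dz": -1.6,"ax": 0,"ay": 0,"az": 0},
  {"claw": 0,"dx": 0,"dy": 0,"dz": -2.0,"ax": 0,"ay": 0,"az": 0},
])

```text
time: 19.85
eef_pos: [0.457, 0.1136, 0.177]
tcp_rot: [-0.026, 1.0, -0.0, -0.0]
wrist_force: [-0.4, -0.4, 0.8]
opening: 0.0175
grasp_force: 119.1
```

```bash
python3 f.py 2
```

```text
19.95 [0.4564 0.1135 0.1764] [-0.5367 -0.109  -1.0576] [-0.002  -0.0832  0.0505] 0.017271921785975985
```

>>> apply_moves([
  {"claw": 0,"dx": 0,"dy": 0,"dz": -0.4,"ax": 0,"ay": 0,"az": 0},
  {"claw": 0,"dx": 0,"dy": 0,"dz": -0.8,"ax": 0,"ay": 0,"az": 0},
  {"claw": 0,"dx": 0,"dy": 0,"dz": -1.2,"ax": 0,"ay": 0,"az": 0},
  {"claw": 0,"dx": 0,"dy": 0,"dz": -1.6,"ax": 0,"ay": 0,"az": 0},
  {"claw": 0,"dx": 0,"dy": 0,"dz": -2.0,"ax": 0,"ay": 0,"az": 0},
  {"claw": 0,"dx": 0,"dy": 0,"dz": -2.4,"ax": 0,"ay": 0,"az": 0},
  {"claw": 0,"dx": 0,"dy": 0,"dz": -2.8,"ax": 0,"ay": 0,"az": 0},
  {"claw": 0,"dx": 0,"dy": 0,"dz": -3.2,"ax": 0,"ay": 0,"az": 0},
  {"claw": 0,"dx": 0,"dy": 0,"dz": -3.6,"ax": 0,"ay": 0,"az": 0},
])

```text
time: 21.08
eef_pos: [0.457, 0.1136, 0.1411]
tcp_rot: [-0.026, 1.0, -0.0, 0.0]
wrist_force: [-0.9, -0.8, 0.3]
opening: 0.0178
grasp_force: 119.1
```

```bash
python3 f.py 3
python3 - <<'E'
from h import *
a=cams.capture("side")[:,:,::-1];cv2.imwrite("pics/Qside.png",a)
print(list(range(256,290,2)))
for r in range(96,142,2):print(r,' '.join('%3d'%v for v in a.mean(2)[r,256:290:2]))
E
```

```text
21.225 [0.4565 0.1135 0.1406] [-0.0625 -0.1606 -0.9962] [ 0.0249 -0.0379  0.0432] 0.017728217505277474
[256, 258, 260, 262, 264, 266, 268, 270, 272, 274, 276, 278, 280, 282, 284, 286, 288]
96 144 142 117 106 117  99  78  87  94 100 113 117 142 143 144 142 143
98 144 144 126 122 134  92  81  84  92 108 114 116 143 144 143 142 141
100 144 145 137 111 123  94  77  82  94 102 115 120 143 143 145 144 143
102 143 139 111  82  78  84  81  83  93 103 105 113 143 143 143 144 143
104 133 128  70  60  60  66  76  81  93 108 117 111 144 143 142 142 142
106 125 120  96  45  46  67  76  81  95 100 119 118 143 144 142 140 142
108 119 110 126  76  64  61  80  82  89  95 111 113 141 144 146 142 142
110 113 122 135 102  64  79  94  85  96 104 123 100 135 143 142 144 143
112 113 133 139 121  64  73 123 105  96 104 114  90  81 121 142 146 144
114 116 124 137 123  66  67  82 124 112 111 116  91  78  79 111 143 145
116 112 123 126 115  60  60  64  90 134 115  95  88 105  73 104 143 144
118 123 116 113 104  68  61  64  72  79  96  84  51  53  47 107 143 144
120 108 108 118 120  79  60  72  89  79  90  97  75  41  48 109 144 142
122 119 143 139 140 119  60  64  67  72  87 122  90  61  67 110 141 143
124 144 144 135 120 128 100  60  60  67  90 112  89  70  73 111 143 145
126 129 119 134 138 143 132  85  68  70  89 117  88  70  66 109 141 144
128 116 118 138 135 106  80  69  69  68  87 118  95  81  70  82 135 141
130 116 107  97  88  41  47  62  67  72  91 117  84  82  72  55 117 143
132  96  84  73  67  33  23  48  62  72  80 101  53  39  68  88 131 143
134  81 111 133 109  49  27  29  37  66  68  40  29  27 112 142 143 144
136 148 163 165 150  82  47  27  28  39  45  25  33  49  69 126 141 144
138 166 168 166 167 166  99  45  28  22  39  49  52  49  80 134 145 143
140 164 167 187 197 198 158  58  45  58  55  43  62 115 135 144 142 145
```

>>> apply_moves([
  {"claw": 0,"dx": 0,"dy": 0,"dz": -0.3,"ax": 0,"ay": 0,"az": 0},
  {"claw": 0,"dx": 0,"dy": 0,"dz": -0.6,"ax": 0,"ay": 0,"az": 0},
])

```text
time: 21.52
eef_pos: [0.4574, 0.1136, 0.1355]
tcp_rot: [-0.026, 1.0, 0.0, 0.0]
wrist_force: [-0.5, 0.5, 0.5]
opening: 0.0179
grasp_force: 119.1
```

```bash
python3 f.py 3
```

```text
21.675 [0.4568 0.1135 0.135 ] [-0.1515  0.2777 -1.3888] [-0.0024 -0.0523  0.0683] 0.017892568028126454
```

>>> apply_moves([
  {"claw": 0,"dx": 0,"dy": 0,"dz": -0.15,"ax": 0,"ay": 0,"az": 0},
  {"claw": 0,"dx": 0,"dy": 0,"dz": -0.3,"ax": 0,"ay": 0,"az": 0},
])

```text
time: 21.92
eef_pos: [0.4572, 0.1136, 0.1324]
tcp_rot: [-0.026, 1.0, 0.0, 0.0]
wrist_force: [-0.7, -0.4, -0.6]
opening: 0.0174
grasp_force: 119.0
```

```bash
python3 f.py 3
```

```text
22.075 [0.4569 0.1136 0.1322] [-0.1895 -0.1128 -0.476 ] [ 0.0258 -0.12    0.0581] 0.01748599652021002
```

>>> apply_moves([
  {"claw": 0,"dx": 0,"dy": 0,"dz": -0.15,"ax": 0,"ay": 0,"az": 0},
  {"claw": 0,"dx": 0,"dy": 0,"dz": -0.3,"ax": 0,"ay": 0,"az": 0},
])

```text
time: 22.32
eef_pos: [0.4571, 0.1136, 0.1293]
tcp_rot: [-0.026, 1.0, 0.0, 0.0]
wrist_force: [0.2, 0.1, 0.7]
opening: 0.0174
grasp_force: 119.0
```

```bash
python3 f.py 3
```

```text
22.475 [0.4569 0.1135 0.1291] [ 0.5806  0.1584 -0.8547] [ 0.0079 -0.1087  0.038 ] 0.017768522176620925
```

>>> apply_moves([
  {"claw": 0,"dx": 0,"dy": 0,"dz": -0.1,"ax": 0,"ay": 0,"az": 0},
  {"claw": 0,"dx": 0,"dy": 0,"dz": -0.2,"ax": 0,"ay": 0,"az": 0},
])

```text
time: 22.72
eef_pos: [0.4571, 0.1136, 0.1273]
tcp_rot: [-0.026, 1.0, 0.0, 0.0]
wrist_force: [-0.4, 0.0, 0.7]
opening: 0.0178
grasp_force: 119.1
```

```bash
python3 f.py 3
```

```text
22.875 [0.457  0.1136 0.1273] [-0.3844  0.0343 -0.6809] [-0.0194 -0.1302 -0.0043] 0.017861990745322374
```

>>> apply_moves([
  {"claw": 0,"dx": 0,"dy": 0,"dz": -0.1,"ax": 0,"ay": 0,"az": 0},
  {"claw": 0,"dx": 0,"dy": 0,"dz": -0.2,"ax": 0,"ay": 0,"az": 0},
])

```text
time: 23.12
eef_pos: [0.4574, 0.1136, 0.1256]
tcp_rot: [-0.026, 1.0, 0.0, 0.0]
wrist_force: [-0.6, 0.4, 1.4]
opening: 0.0174
grasp_force: 119.2
```

```bash
python3 f.py 3
```

```text
23.275 [0.4574 0.1136 0.1256] [0.4648 0.0045 0.5073] [ 0.0276 -0.3062  0.0027] 0.0173584390417709
```

>>> apply_moves([
  {"claw": 0,"dx": 0,"dy": 0,"dz": -0.1,"ax": 0,"ay": 0,"az": 0},
  {"claw": 0,"dx": 0,"dy": 0,"dz": -0.2,"ax": 0,"ay": 0,"az": 0},
])

```text
time: 23.52
eef_pos: [0.4574, 0.1136, 0.1237]
tcp_rot: [-0.026, 1.0, 0.0, 0.0]
wrist_force: [-0.4, 0.0, 3.2]
opening: 0.018
grasp_force: 119.3
```

```bash
python3 f.py 3
```

```text
23.675 [0.4574 0.1136 0.1236] [ 0.6494 -0.4623  2.4928] [ 0.0088 -0.4306 -0.0257] 0.017716662047249136
```

>>> apply_moves([
  {"claw": 0,"dx": 0,"dy": 0,"dz": -0.06,"ax": 0,"ay": 0,"az": 0},
  {"claw": 0,"dx": 0,"dy": 0,"dz": -0.06,"ax": 0,"ay": 0,"az": 0},
])

```text
time: 23.92
eef_pos: [0.4573, 0.1136, 0.123]
tcp_rot: [-0.026, 1.0, 0.0, 0.0]
wrist_force: [1.2, 0.1, 2.6]
opening: 0.0174
grasp_force: 119.4
```

```bash
python3 f.py 5
```

```text
24.175 [0.4573 0.1136 0.1229] [0.629  0.6299 2.8315] [ 0.0268 -0.5744  0.0279] 0.01745944622570712
```

About 4.3–5 N with a clear 0.9 N/mm rise since contact, so the squeeze is about 3–3.6 mm. I'll stop pushing here, back the rod out and carry it to the pan.

>>> apply_moves([
  {"claw": 0,"dx": 0,"dy": 0,"dz": 0.5,"ax": 0,"ay": 0,"az": 0},
  {"claw": 0,"dx": 0,"dy": 0,"dz": 1.1,"ax": 0,"ay": 0,"az": 0},
  {"claw": 0,"dx": -0.5,"dy": 0,"dz": 1.1,"ax": 0,"ay": 0,"az": 0},
  {"claw": 0,"dx": -4,"dy": 0,"dz": 1.1,"ax": 0,"ay": 0,"az": 0},
  {"claw": 0,"dx": -8.5,"dy": -0.5,"dz": 1.5,"ax": 0,"ay": 0,"az": 0},
  {"claw": 0,"dx": -8.5,"dy": -6,"dz": 3,"ax": 0,"ay": 0,"az": 0},
  {"claw": 0,"dx": -8,"dy": -15,"dz": 3,"ax": 0,"ay": 0,"az": 4.6},
  {"claw": 0,"dx": -8,"dy": -15,"dz": 3,"ax": 0,"ay": 0,"az": 4.6},
  {"claw": 0,"dx": -2.1,"dy": -36.3,"dz": 0,"ax": 0,"ay": 0,"az": 4.6},
  {"claw": 0,"dx": -2.1,"dy": -36.3,"dz": 0,"ax": 0,"ay": 0,"az": 4.6},
  {"claw": 0,"dx": -2.1,"dy": -36.3,"dz": 0,"ax": 0,"ay": 0,"az": 4.6},
  {"claw": 0,"dx": -2.1,"dy": -36.3,"dz": 0,"ax": 0,"ay": 0,"az": 4.6},
  {"claw": 0,"dx": -2.1,"dy": -36.3,"dz": -5,"ax": 0,"ay": 0,"az": 4.6},
  {"claw": 0,"dx": -2.1,"dy": -36.3,"dz": -10,"ax": 0,"ay": 0,"az": 4.6},
  {"claw": 0,"dx": -2.1,"dy": -36.3,"dz": -13.5,"ax": 0,"ay": 0,"az": 4.6},
  {"claw": 0,"dx": -2.1,"dy": -36.3,"dz": -14.5,"ax": 0,"ay": 0,"az": 4.6},
  {"claw": 0,"dx": -2.1,"dy": -36.3,"dz": -14.5,"ax": 0,"ay": 0,"az": 4.6},
])

```text
time: 26.3
eef_pos: [0.4359, -0.2492, -0.0223]
tcp_rot: [-0.066, 0.998, 0.0, -0.0]
wrist_force: [0.1, 0.8, -1.8]
opening: 0.0174
grasp_force: 118.9
```

```bash
python3 f.py 3
python3 - <<'E'
from h import *
a=cams.capture("side")[:,:,::-1];cv2.imwrite("pics/Rside.png",a)
print(list(range(256,290,2)))
for r in range(104,134,2):print(r,' '.join('%3d'%v for v in a.mean(2)[r,256:290:2]))
# sub-pixel row shift of the carriage since the start of the slide
g=lambda n:np.float32(cv2.imread(f"pics/{n}side.png").mean(2))
for n in("P","Q","R"):
    T=g("N")[82:106,261:285];r=cv2.matchTemplate(g(n)[80:140,259:287],T,cv2.TM_CCOEFF_NORMED);_,v,_,m=cv2.minMaxLoc(r);print(n,v,m[1]-2,r[max(m[1]-1,0):m[1]+2,m[0]])
E
```

```text
26.45 [ 0.4375 -0.2504 -0.0202] [ 0.2366 -0.162  -1.4171] [0.0077 0.0057 0.0236] 0.017475025804258793
[256, 258, 260, 262, 264, 266, 268, 270, 272, 274, 276, 278, 280, 282, 284, 286, 288]
104 144 149 150 125 146 112  84  88 102 115 126 120 154 153 153 153 154
106 135 132 127 101  95  95  86  94 102 108 128 126 152 154 153 153 151
108 127 106  63  70  69  76  89  88 101 108 122 120 155 154 154 152 151
110 120 127  98  55  55  82  87  90 106 116 131 129 155 155 153 153 152
112 124 141 139  85  65  80  83  88  97 112 124 128 155 155 153 157 153
114 122 130 145 106  70  89  99  89 103 118 124 111 144 153 155 154 156
116 124 134 137 115  71  81 129 111 100 114 132  96  92 146 149 154 154
118 131 127 122 109  73  69  99 133 117 118 125  96  87  88 124 156 154
120 115 117 120 118  70  68  71  91 134 131 118 108 122  82 120 154 156
122 120 122 125 120  76  66  70  76  96 118  89  63  57  58 120 151 156
124 126 125 125 133  85  64  74 110  88  99 113  80  48  50 113 152 154
126 130 145 149 152 128  64  69  79  79  98 126  98  64  70 111 152 154
128 146 156 157 158 152 110  70  68  76  97 128  93  73  72  88 144 154
130 125 147 157 157 155 145  95  75  77  99 128  97  75  75  66 123 153
132 100 101 150 144 103  82  72  74  77  94 126  79  68  76 102 140 153
P 0.9750996828079224 4 [0.9643 0.9751 0.8972]
Q 0.9400332570075989 19 [0.9311 0.94   0.8603]
R 0.9311729073524475 23 [0.9044 0.9312 0.8618]
```

The lamp has stayed down and the lever is still thrown back. Setting the rod on the pan floor.

>>> apply_moves([
  {"claw": 0,"dx": 0,"dy": 0,"dz": -0.2,"ax": 0,"ay": 0,"az": 0},
  {"claw": 0,"dx": 0,"dy": 0,"dz": -0.5,"ax": 0,"ay": 0,"az": 0},
  {"claw": 0,"dx": 0,"dy": 0,"dz": -0.5,"ax": 0,"ay": 0,"az": 0},
])

```text
time: 26.88
eef_pos: [0.4358, -0.2492, -0.0276]
tcp_rot: [-0.066, 0.998, 0.0, -0.0]
wrist_force: [-0.2, 0.3, -2.0]
opening: 0.0175
grasp_force: 118.9
```

```bash
python3 f.py 2
```

```text
26.975 [ 0.4359 -0.2493 -0.0274] [-0.2923  0.3245 -1.7341] [0.0082 0.0039 0.0399] 0.01753957994554608
```

>>> apply_moves([
  {"claw": 0,"dx": 0,"dy": 0,"dz": -0.15,"ax": 0,"ay": 0,"az": 0},
  {"claw": 0,"dx": 0,"dy": 0,"dz": -0.15,"ax": 0,"ay": 0,"az": 0},
])

```text
time: 27.22
eef_pos: [0.4359, -0.2493, -0.029]
tcp_rot: [-0.066, 0.998, 0.0, -0.0]
wrist_force: [-0.9, -0.5, -1.3]
opening: 0.0176
grasp_force: 118.9
```

```bash
python3 f.py 2
```

```text
27.325 [ 0.436  -0.2494 -0.0288] [ 0.383  -0.0065 -1.7406] [-0.0042  0.0147  0.0151] 0.017635213871766444
```

>>> apply_moves([
  {"claw": 0,"dx": 0,"dy": 0,"dz": -0.1,"ax": 0,"ay": 0,"az": 0},
  {"claw": 0,"dx": 0,"dy": 0,"dz": -0.1,"ax": 0,"ay": 0,"az": 0},
  {"claw": 30,"dx": 0,"dy": 0,"dz": -0.1,"ax": 0,"ay": 0,"az": 0},
  {"claw": 45,"dx": 0,"dy": 0,"dz": -0.1,"ax": 0,"ay": 0,"az": 0},
  {"claw": 60,"dx": 0,"dy": 0,"dz": 0,"ax": 0,"ay": 0,"az": 0},
  {"claw": 60,"dx": 0,"dy": 0,"dz": 0,"ax": 0,"ay": 0,"az": 0},
  {"claw": 60,"dx": 0,"dy": 0,"dz": 3,"ax": 0,"ay": 0,"az": 0},
  {"claw": 60,"dx": 0,"dy": 0,"dz": 8,"ax": 0,"ay": 0,"az": 0},
  {"claw": 60,"dx": 0,"dy": 0,"dz": 14,"ax": 0,"ay": 0,"az": 0},
  {"claw": 60,"dx": -4,"dy": -2,"dz": 19,"ax": 0,"ay": 0,"az": 0},
  {"claw": 60,"dx": -4,"dy": -2,"dz": 19,"ax": 0,"ay": 0,"az": 0},
])

```text
time: 28.7
eef_pos: [0.3971, -0.2719, 0.1664]
tcp_rot: [-0.065, 0.998, -0.003, 0.003]
wrist_force: [0.2, -0.4, -0.3]
opening: 0.0512
grasp_force: 0.0
```

```bash
python3 f.py 3
python3 - <<'E'
from h import *
w=cams.camera_model("wrist");a=cams.capture("wrist")[:,:,::-1];cv2.imwrite("pics/wZ.png",a)
m=(a.max(2)[:250]<60).astype(np.uint8);n,l,st,c=cv2.connectedComponentsWithStats(m)
for i in range(1,n):
    if st[i,4]>300:
        p=np.argwhere(l==i)[:,::-1].astype(np.float32);r=cv2.minAreaRect(p);b=cv2.boxPoints(r);print(r,onz(w,r[0],.02),st[i,4])
z=cams.capture("side");Z=np.float32(z.mean(2));cv2.imwrite("pics/Zside.png",z[:,:,::-1])
R=np.float32(cv2.imread("pics/Rside.png").mean(2));S=np.float32(cv2.imread("pics/side0.png").mean(2))
print("lamp R-Z",np.abs(R-Z)[90:160,250:295].mean())
d=np.abs(S-Z)
for n,(r0,r1,c0,c1) in dict(cups=(155,205,335,370),bottle=(178,230,358,388),tub=(138,178,145,198),pan=(205,302,232,368)).items():print(n,d[r0:r1,c0:c1].mean(),(d[r0:r1,c0:c1]>40).mean())
E
```

```text
28.85 [ 0.3957 -0.2691  0.1605] [-0.3662 -0.0326 -0.2364] [-0.0092 -0.0216  0.0295] 0.051108748910277946
((145.97097778320312, 168.00100708007812), (162.25013732910156, 5.682589530944824), 88.00211334228516) [ 0.3966 -0.3876  0.02  ] 858
((290.0, 195.0), (104.0, 20.0), 90.0) [ 0.4047 -0.2532  0.02  ] 2081
lamp R-Z 34.27471
cups 12.639047 0.0
bottle 10.712394 0.0
tub 12.781761 0.00990566037735849
pan 15.7953825 0.035855063674954515
```

Run:
```python
from h import *
Z=cv2.imread("pics/Zside.png")
for r in range(92,160,6):print(r,' '.join('%3d'%v for v in Z.mean(2)[r,240:310:4]))
a=cams.capture("top")[:,:,::-1];N=cv2.imread("pics/Ntop.png")
for n,i in(("N",N),("Z",a)):
  for r in range(150,200,5):print(n,r,' '.join('%3d'%v for v in i.mean(2)[r,165:215:3]))
```

```text
92 140 144 141 138 124 109 139  87 103 122 152 152 155 155 152 154 155 154
98 138 153 154 154 153 120 125  84  99 123 153 152 154 153 151 150 153 153
104  61  84  88  89 103 135 146  89 101 126 152 153 153 151 150 150 152 153
110  50  49  50  52  52  61  86  92  83 103 137 155 151 152 151 150 152 154
116  55  49  54  54  47  47  49  50  53  55  69  90  82 113 150 152 152 151
122  52  47  48  51  57  48  56  82  90  93  95  92  90  62  74 151 150 153
128  53  49  51  49  51  49  75  84  92  91  92  91  89  77  54 137 153 156
134  92  84  82  83  53  64  81  89  94  97  92  91  85  71  49 154 156 156
140  49  50  47  59  87  93  85  85  89  91  90  86  74  61 136 155 155 155
146  53  48  55  48  49  49  54  56  62  85  88  80  72  59 153 157 152 156
152  50  50  54  54  53  45  34  34  54  46  66  58  67 112 156 153 154 155
158  51  53  48  51  44  50  24  29  34  27  31  47  54 101 155 153 121 150
N 150  32  26  30  24  55  77 130 131 138 129 134 130 134 131 130 105 131
N 155  95  52  55  53  58  59 112  59 102  44  99 130 133 131 132 121 130
N 160 118 115  52  57  52  55  64 103  65 
[... 589 characters left out ...]
34 134 137 134 136 134 135 107 138
Z 155  94  56  51  54  56  56 115  35  27 131 134 134 137 133 134 123 133
Z 160 214 199  54  55  57  59  65 134  92  95  50  90 134 132 135 129 138
Z 165 107 126 127  77  52  52  57  59 106  69  62  59  17 106 130 130 132
Z 170 213 213 144 136 129  59  70  91 103 137 121  39 111 133 135 132 130
Z 175 212 211 149 134 126  63  53  42  47  66  59  48  61 132 131 132 119
Z 180 213 211 154 130 133 133 135 138 140  47  44  63  65 131 133 132 113
Z 185 213 214 158 134 133 134 142 130 128  63  75 116 133 132 133 131 109
Z 190 213 211 173 135 136 134 137 138 135 135 135 137 133 134 132 133 118
Z 195 212 214 198 129 131 131 131 134 131 132 133 135 131 133 132 133 113
```

```bash
python3 -c "
from plant import workorder
print(workorder.sign_off())"
```

```text
the job is handed in; nothing more can be done
None
```

The job is handed in at about 29 s of the 64: the pawl is thrown back, the lamp is bedded on its buffer with an estimated 3–3.6 mm squeeze (worked out from force and position, not measured directly), and the rod is back in the sheet pan, with no sign of movement in the bottle, cups or tub.

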